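Raise the counterweighted lamp and push the drive caddy home

ROBOT

A 7-joint arm with a two-finger parallel gripper is mounted at the origin on the work surface. World frame = base frame: x ahead of the robot, y to its left, z up, the work surface at z = 0. Lengths are in m, angles in rad, forces in N, time in s.
With the tool pointing down it reaches from about 0.425 to 0.875 m from the base axis. Payload 4.7 kg.
Tool frame: the origin (TCP) lies on the centre line of the jaws, within the pads' length; the fingertips stand ahead of it and the grasp point (between the pads) lies 8 mm behind it (ctrl.finger_overhang is the x of the fingertips in the tool frame, in m); x points along the fingers, z is the direction in which the jaws open and shut, and the axes are right-handed (so a half turn about x gives the same grasp; the last joint's range is limited). The gripper opens to 87 mm and grips with 3 to 60 N. Pads are 19 mm wide; open, the fingers measure 117 mm over their backs; the gripper's body (75 mm by 190 mm) begins 51 mm behind the grasp point.
Start: joints at [-1.245, 0.321, -0.07, 1.45, 0.023, 1.371, -0.057], TCP at [0.199, 0.619, 0.234] pointing down, gripper open.
Joint ranges: [-2.86, 2.86], [-0.3, 2.09], [-1.38, 1.24], [0.06, 2.45], [-1.56, 4.7], [0.09, 2.05], [-2.69, 2.69]. Speed limits (rad/s): [2.57, 2.57, 3.14, 3.14, 3.14, 3.14, 3.14].

INTERFACE

Orientations are given as a rotation vector (axis times angle).
In Python, from bench import readout, viewer, job, nets, ctrl gives the robot as it stands.
- The arm moves only by the shell command python3 -m creep 'ROWS' [FORCE]. ROWS is JSON, a list of rows, each an object with "linear": the shift along the tool's x, y, z in m, a list of three; "twist": the turn, a rotation vector about the tool's x, y, z in degrees, a list of three; "fingers": the gripper's target within -1 to 1 (shut at 1, half-way at 0, fully open at -1). A call has 1 to 8 rows; each row is the pose to reach, as a shift and turn from the pose commanded when the call began, along the tool's axes at that moment; what a row does not reach only later rows make up. A row lasts 1/12 s, in which the tool goes at most 41.7 mm and 7.16 degrees, less where a joint would pass 70% of its speed; a pose out of reach is approached as far as the arm can. A call with a gripper value outside its range is refused whole. The fingers move at their own pace and stop on an object; FORCE is the grip in N (left out, the last holds). Time passes only in rows, so rows that repeat a pose let the fingers close. It gives the time, the measured TCP pose, the force and the opening at its end, in the units of the state.
- readout.get_state(): the state, without advancing time (a new reading comes with each control period).
- viewer.get_image(name): name is "scene" or "top"; returns (picture, depth): 384x512x3 uint8, red, green, blue; 384x512 float32, m along the optical axis (not along the pixel's ray), 0 where there is no reading.
- viewer.camera_params(name): a dict with "K" (3x3 intrinsics, pixels), "cam_to_world" (4x4, takes a point from camera to world coordinates). Camera axes: x right, y down, z forward; pixel columns grow to the right and rows downward; lengths in m; the calibration is good to about 2 mm. A picture is of the moment at which its call begins. camera_params takes no time and is no camera call.
- job.close_job(): hands the job in, once; it reports no verdict.
Trained networks look in the newest picture that a camera, given by its name, has taken for a name from the list of things; names that differ only in an ending like _2 or _b are one class to them, and where a whole thing is asked for, a point or a joint stands for the part that bears it (a point fixed in the world has none). Each returns a list of dicts, best first, with "conf" (0 to 1); they miss things now and then, are a little off and sometimes report something else, mostly with a low value. They report only what shows in the picture. A call takes as long as a camera call. They do not tell look-alikes from the thing itself.
- nets.boxes_of(camera, label): "centre" ([x, y, z] in m, in world coordinates, good to about 4 mm: the middle of the surface that is visible of it).
- nets.place_of(camera, label): "centre" ([x, y, z] in m, in world coordinates, good to about 4 mm: a listed point, or the origin of a listed thing).
The state is a dict: "time": time; "joint_positions": joint angles; "qd": joint speeds; "joint_torque": joint torques, N m; "position": TCP position; "tool_rot": TCP orientation; "ft_force": force on the tool from outside, world axes, zero at the start; "torque": the same for the moment, N m; "grip_width": opening from 0.0 (shut) to 1.0 (fully open).
Only numpy, scipy, OpenCV 4.12 (cv2) and the standard library are available. Lean on these libraries where they do the work, as an engineer would, in place of code of your own. Each camera call takes 0.05 s, during which the arm holds its last target.

TASK

At the repair station, first push the counterweighted lamp arm up by the bar at its end, past its balance point, so that it stays raised against its rear stop. Then push the drive caddy fully home into its bay, against the stop; slide it flat, without lifting it. Leave everything else on the desk where it is and finish with the hand clear.

Things in the scene. Friction and masses are not known exactly. Their poses are not given: they have to be found in the camera images.
- station: grey repair station fixed to the desk; base plate 285 x 130 mm, 6 thick, with a drive bay, a hinge post and a lamp arm. Origin on the desk surface; x axis horizontal, away from the robot, into the bay; z up. In its frame (mm) the plate spans x -130 to 155; the post, 68 wide and 87 tall, is at x = 100
- bay_mouth (a point): mouth of the drive bay, on the plate top, at (-40, 0, 6) mm in the station's frame, same axes. The bay is an open-topped channel from here to a stop wall 95 mm further along x; its side walls are 79 mm apart inside, 8 thick, tops 30 above the desk
- lamp_hinge (a point): point on the lamp arm's hinge axis, at (100, 0, 75) mm in the station's frame; the axis runs along the station's y. A steel counterweight cylinder 36 across, 70 wide, sits 58 mm behind it
- lamp (a joint): lamp arm angle, rad. 0: lowered on its stop, rising from the hinge towards the robot at 40 degrees above level; grows as it is raised; 1.05: on its rear stop, 100 degrees, just past upright. Balance point near 0.42: below it the arm drops back, beyond it the arm goes on by itself to the rear stop and stays. Raising takes about 1 to 2 N at the push bar; the hinge is damped
- push_bar (a point): middle of the round black push bar at the arm's free end: 16 mm diameter, 110 long, along the station's y, 175 from the hinge axis; lowered, it is 134 nearer the robot than the hinge and 187 above the desk. Between it and the hinge is the lamp head, a flat panel 100 wide, 85 long, 14 thick. Push the bar up and away, round the hinge
- caddy: black drive caddy 110 long (x), 76 wide, 20 high, with a bezel 34 high across its near (-x) end; 0.25 kg, loose, slides flat on the plate. Origin: middle of its underside; x axis into the bay. Starts 40 to 65 mm short of home; home, its far end meets the stop wall and its origin is at (0, 0, 6) mm in the station's frame. Push the bezel's near face, 1 to 4 N
- driver: bystander, to be left where it is: orange-handled screwdriver lying beside the station; origin at its underside
- drive: bystander, to be left where it is: bare aluminium drive, flat slab 100 x 70 x 10, lying on the desk beside the station; sizes in mm; origin at its underside
- tray: bystander, to be left where it is: white open screw tray, 60 x 60 x 18, on the desk beside the station; sizes in mm; origin at its underside
- bottle: bystander, to be left where it is: clear water bottle, 64 across and 200 tall; sizes in mm; origin at its underside
- tumbler: bystander, to be left where it is: purple drinks tumbler, 68 across and 180 tall; sizes in mm; origin at its underside
- mouse: bystander, to be left where it is: black computer mouse, 100 x 58 x 32; sizes in mm; origin at its underside
- brick: bystander, to be left where it is: black laptop power brick, 110 x 48 x 30; sizes in mm; origin at its underside
There are look-alikes about, which are no part of the job. Leave any turquoise look-alike of the caddy alone.

How it is judged:
On the way, in this order (a step that is already met when the one before it is completed fails the run):
1. the lamp arm is raised past its balance point and rests on its rear stop (value of joint lamp above 0.95 rad and velocity of joint lamp below 0.1 rad/s), for 0.2 s.
2. the drive caddy is fully home in its bay (x of caddy in the frame of station between -0.004 and 0.006 m and z of caddy in the frame of station below 0.01 m), for 0.2 s.
At the end, for the whole second after the job is handed in: The lamp arm stays raised (joint over 0.95 rad) at rest, and the caddy lies flat in its bay with its far end within 4 mm of the stop wall, at rest (all of step 1 and all of step 2 and velocity of joint lamp above -0.1 rad/s and linear speed of caddy below 0.02 m/s); the robot touches nothing.
It fails at once if the caddy is lifted (over 10 mm above the plate) or tipped over 0.2 rad (z of caddy in the frame of station above 0.016 m or angle between caddy's own z axis and vertical above 0.2 rad).
It fails at once if a bystander is moved more than 30 mm (distance of any of driver, drive, tray, bottle, tumbler, mouse, brick from where it was at the start of the episode above 0.03 m).
It also fails if it takes over 43 s, if anything falls off the work surface, if the arm or the gripper's body presses on something with over 40 N, if the wrist force passes 120 N, or if a joint passes its speed limit or range.

## Working session

There is one attempt and no reset: what is moved stays moved. The work goes in short steps, Python scripts to look and compute and a shell command to move; the robot and the scene stay as the last step left them, time stands still between calls to the robot, and variables do not carry over. Pictures are saved under pics/ and viewed, and the job is handed in when it is done.

```bash
mkdir -p pics; ls
cat > h.py <<'E'
import numpy as np, cv2
from bench import readout, viewer, job, nets, ctrl
from scipy.spatial.transform import Rotation as R
def snap(cam,name):
    p,d=viewer.get_image(cam); cv2.imwrite(f'pics/{name}.png',p[:,:,::-1]); np.save(f'/tmp/{name}.npy',d); np.save(f'/tmp/{name}_rgb.npy',p); return p,d
def px(cam,d,u,v):
    c=viewer.camera_params(cam);K=np.array(c['K']);T=np.array(c['cam_to_world']);z=d[v,u]
    return (T@np.array([(u-K[0,2])/K[0,0]*z,(v-K[1,2])/K[1,1]*z,z,1]))[:3]
def cloud(cam,d):
    c=viewer.camera_params(cam);K=np.array(c['K']);T=np.array(c['cam_to_world'])
    v,u=np.mgrid[:d.shape[0],:d.shape[1]]
    P=np.stack([(u-K[0,2])/K[0,0]*d,(v-K[1,2])/K[1,1]*d,d,np.ones_like(d)],-1)@T.T
    return P[...,:3]
E
python3 - <<'E'
from h import *
np.set_printoptions(precision=3,suppress=True)
for c in('scene','top'):
    snap(c,c+'0'); 
    for l in ['station','bay_mouth','lamp_hinge','push_bar','caddy']:
        print(c,l,[(np.round(r['centre'],3),round(r['conf'],2)) for r in nets.place_of(c,l)])
s=readout.get_state(); print(s, ctrl.finger_overhang)
print(R.from_rotvec(s['tool_rot']).as_matrix())
E
```

```text
pics
scene station [(array([0.567, 0.052, 0.01 ]), 0.18)]
scene bay_mouth [(array([0.568, 0.054, 0.008]), 0.68)]
scene lamp_hinge [(array([0.706, 0.076, 0.076]), 0.88), (array([0.547, 0.49 , 0.001]), 0.61)]
scene push_bar [(array([0.576, 0.051, 0.186]), 0.77)]
scene caddy [(array([0.566, 0.053, 0.003]), 0.94), (array([ 0.384, -0.11 ,  0.   ]), 0.84), (array([ 0.67 , -0.217,  0.001]), 0.68), (array([0.578, 0.051, 0.19 ]), 0.64), (array([0.371, 0.161, 0.004]), 0.56)]
top station [(array([ 0.608,  0.054, -0.001]), 0.69)]
top bay_mouth [(array([0.57, 0.05, 0.01]), 0.74)]
top lamp_hinge [(array([0.709, 0.074, 0.077]), 0.92)]
top push_bar [(array([0.575, 0.052, 0.189]), 0.71)]
top caddy [(array([ 0.671, -0.22 , -0.001]), 0.84), (array([ 0.382, -0.109,  0.002]), 0.71), (array([0.564, 0.05 , 0.001]), 0.7), (array([0.372, 0.156, 0.001]), 0.62)]
{'time': 0.6, 'joint_positions': array([-1.245,  0.321, -0.07 ,  1.451,  0.023,  1.371, -0.057]), 'qd': array([ 0.   , -0.   , -0.002,  0.001,  0.   ,  0.   , -0.   ]), 'joint_torque': array([  0.001, -49.078,  -0.402, -31.261,  -0.064,   0.034,   0.   ]), 'position': array([0.199, 0.619, 0.234]), 'tool_rot': array([-0.976,  1.341,  0.977]), 'ft_force': array([-0.397, -0.281,  0.278]), 'torque': array([0.056, 0.07 , 0.009]), 'grip_width': 1.0000840076072852} 0.011
[[ 0.    -0.952  0.307]
 [ 0.     0.307  0.952]
 [-1.    -0.     0.   ]]
```

View pics/scene0.png

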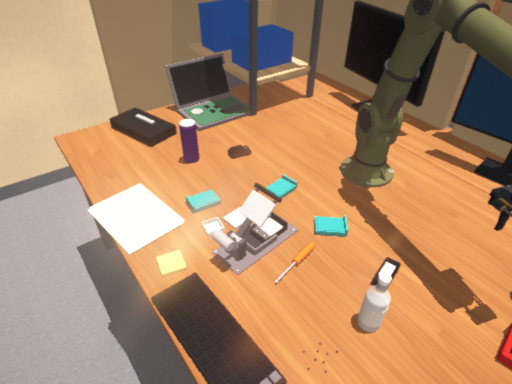

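View pics/top0.png

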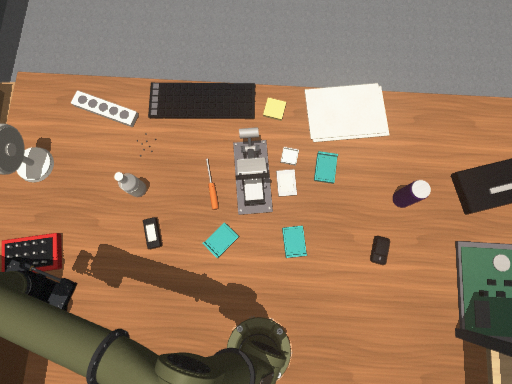

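Run:
```python
from h import *
np.set_printoptions(precision=3,suppress=True,linewidth=160)
t=cv2.imread('pics/top0.png'); cv2.imwrite('pics/topc.png',cv2.resize(t[120:225,220:310],None,fx=6,fy=6,interpolation=cv2.INTER_CUBIC)[:600])
s=cv2.imread('pics/scene0.png'); cv2.imwrite('pics/scenec.png',cv2.resize(s[175:275,190:310],None,fx=6,fy=6,interpolation=cv2.INTER_CUBIC))
for c in('top','scene'):
    d=np.load(f'/tmp/{c}0.npy'); P=cloud(c,d); 
    print(c,'cam',np.array(viewer.camera_params(c)['cam_to_world'])[:3,3],viewer.camera_params(c)['K'][0][0])
    rg=(P[...,0]>.45)&(P[...,0]<.82)&(P[...,1]>-.05)&(P[...,1]<.17)
    for lo,hi in((-.003,.003),(.003,.012),(.026,.034),(.034,.044),(.07,.1),(.1,.15),(.15,.18),(.18,.21)):
        m=rg&(P[...,2]>lo)&(P[...,2]<hi); Q=P[m]
        if len(Q)>5: print(lo,hi,len(Q),Q.min(0),Q.max(0),cv2.minAreaRect(Q[:,:2].astype(np.float32)))
```

```text
top cam [0.277 0.007 1.361] 366.4626166744967
-0.003 0.003 2001 [ 0.45  -0.05  -0.003] [0.82  0.17  0.003] ((0.6349412798881531, 0.05997579172253609), (0.36988890171051025, 0.21982909739017487), 0.015651609748601913)
0.003 0.012 1009 [ 0.45  -0.05   0.003] [0.819 0.168 0.012] ((0.6344261765480042, 0.059082064777612686), (0.2180681824684143, 0.36828866600990295), 89.98495483398438)
0.026 0.034 273 [0.507 0.008 0.026] [0.703 0.102 0.034] ((0.6061461567878723, 0.05592866986989975), (0.19781407713890076, 0.09367639571428299), 3.1778149604797363)
0.034 0.044 48 [0.505 0.008 0.034] [0.694 0.097 0.043] ((0.6021989583969116, 0.050943128764629364), (0.19030533730983734, 0.07575929909944534), 4.954469203948975)
0.07 0.1 153 [0.685 0.037 0.071] [0.743 0.108 0.099] ((0.7127492427825928, 0.07144446671009064), (0.05727938190102577, 0.06678471714258194), 7.108494758605957)
0.1 0.15 385 [0.62  0.012 0.101] [0.775 0.112 0.15 ] ((0.6992707252502441, 0.06918573379516602), (0.1466754823923111, 0.09856713563203812), 8.1825532913208)
0.15 0.18 279 [0.581 0.007 0.15 ] [0.635 0.107 0.18 ] ((0.60749465227127
[... 898 characters left out ...]
230553925037384, 0.07114633917808533), 23.803579330444336)
0.07 0.1 232 [0.671 0.042 0.07 ] [0.776 0.12  0.1  ] ((0.7239492535591125, 0.08065365254878998), (0.1033875048160553, 0.07085581868886948), 13.038839340209961)
0.1 0.15 676 [0.614 0.017 0.1  ] [0.78  0.121 0.15 ] ((0.7003717422485352, 0.08182068169116974), (0.1543530374765396, 0.10197962075471878), 12.823006629943848)
0.15 0.18 435 [0.575 0.013 0.15 ] [0.639 0.114 0.18 ] ((0.6072654724121094, 0.06288591772317886), (0.05345843359827995, 0.09944568574428558), 8.944539070129395)
0.18 0.21 183 [0.562 0.002 0.18 ] [0.605 0.114 0.197] ((0.5842006802558899, 0.05859895423054695), (0.03194897621870041, 0.11246493458747864), 8.663199424743652)
```

Run:
```python
import cv2,numpy as np
from h import *
np.set_printoptions(precision=3,suppress=True,linewidth=160)
for c,b in(('top',(232,125,275,216)),):
    d=np.load('/tmp/top0.npy');P=cloud('top',d)
    for v in range(126,216,4):
        print(v,' '.join('%4d'%(1000*P[v,u,2]) for u in range(230,276,3)))
```

```text
126   -4   -1   -2   -3    0    0    1   -4    0    0   -4   -1    0    0    1    0
130    3    0    4  116  124  120  121  118  121  122   -2   -1   -1   -2   -2    6
134    0   -4    3  118  117  121  116  114  115  111    2    0   -2   -2   -2    0
138    0   -5   -2   -3   99    0   94    3    1    0   -1   -1   -2    1   -3   -1
142    0   -2    6    2   -1    4   94    6    7    3   10    5   -5   -4    2    0
146    0    2    6    4   77   81   80   83   81   84    5    7    2   -3   -4   -5
150    3    0    5    3   80   81   92   86   78   80    4    6    1   -2   -2    2
154    3    0    0    2    7   42  110  110    2   48    6    8   -1   -2    2   -8
158   -5    0    1    1    2    8  125  127  133  128  127  132    3   -1    3    2
162    1   -1    2  140  138  138  144  142  145  145  146  147    6   -1   -1   -4
166    5   -2    4  156  152  162  158  161  165  164  165  159    3    1   -3    3
170    0   -2    2  173  176  174  174  176  177  174  174  178  176   -1   -7   -3
174    0   -4    4  187  176  174  191  188  190  198  191  196  193   -1   -5    1
178    0    0  190  191  193  193  181  187  193  183   27   26    2    5 1361    0
182    8   -1    8    5   25   30   22   26   21   20   28    2    4    8   -1    0
186    0    0    3    5   24   28   24   28   27   22   24   18 1361   -1    0    1
190    2   -3    0    3    6   30   28   23   30   30   25   23    4    6    0   -6
194    0    0    2    6    3   24   24 1361   28   26   28   27    4    1    2   -4
198   -5    2    0    5    6   24   24   25   25   25   28   24    6    3   -2   -5
202    2   -8   -2    8    2   20   35   37   41   39   35   40    9    1   -4    0
206   -4   -2    0    2    2    3    4    5    0    3    3    7    0    6   -1    0
210    2    2   -1    4    2    7    4    1    3    1    7    4    4    5    6   -1
214    1    0   -1    4    6   -1   -3    1   -2    3    0    1    0   -4    5   -3
```

```bash
cat >> h.py <<'E'
yaw=np.deg2rad(9.0); O=np.array([.609,.058,0])
Rs=R.from_euler('z',9,degrees=True).as_matrix()
def S2W(p): return O+Rs@np.array(p)
def W2S(p): return (np.asarray(p)-O)@Rs
def plan(ps):
    s=readout.get_state(); M=R.from_rotvec(s['tool_rot']).as_matrix()
    T=np.column_stack([[0,0,-1],Rs@[-1,0,0],Rs@[0,1,0]])
    print('t',s['time'],'sta',W2S(s['position']).round(4),'tool',(M.T@(S2W(ps)-s['position'])).round(4),'twist',np.rad2deg(R.from_matrix(M.T@T).as_rotvec()).round(1),'F',s['ft_force'].round(2))
E
python3 - <<'E'
from h import *
d=np.load('/tmp/top0.npy')
for n,u,v in (('bottle',125,177),('tumbler',420,189),('driver',213,198),('drv_top',207,160)): print(n,px('top',d,u,v).round(3),W2S(px('top',d,u,v)).round(3))
plan([-.095,0,.28])
E
```

```text
bottle [0.55  0.478 0.171] [0.008 0.424 0.171]
tumbler [ 0.564 -0.504  0.177] [-0.132 -0.548  0.177]
driver [0.522 0.198 0.027] [-0.064  0.151  0.027]
drv_top [0.672 0.235 0.01 ] [0.09  0.165 0.01 ]
t 0.6 sta [-0.3168  0.6178  0.2336] tool [-0.0464 -0.4771 -0.4509] twist [-26.9   0.    0. ] F [-0.4  -0.28  0.28]
```

View pics/topc.png

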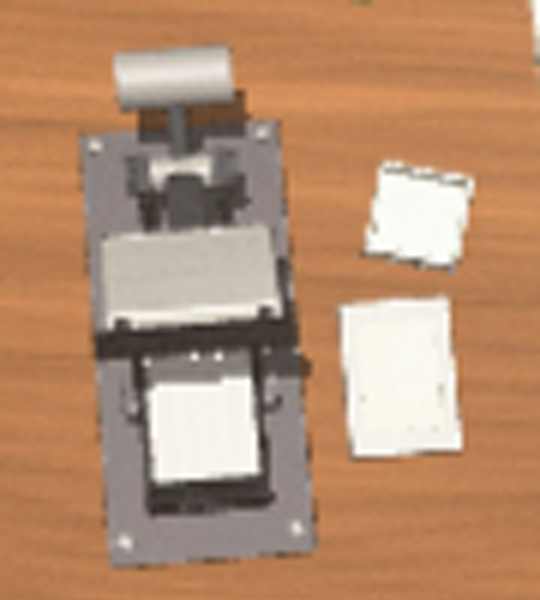

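View pics/scenec.png

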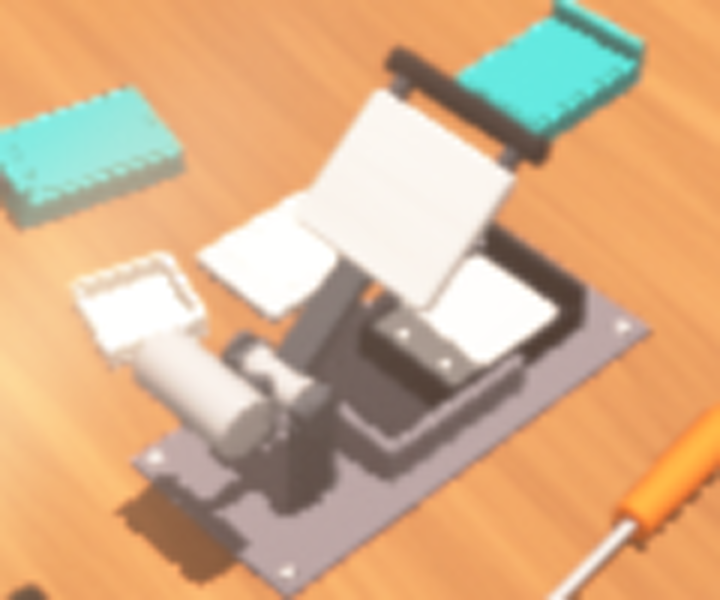

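```bash
python3 -m creep '[{"linear":[-0.01,-0.02,-0.02],"twist":[-2,0,0],"fingers":1},{"linear":[-0.03,-0.045,-0.04],"twist":[-5,0,0],"fingers":1},{"linear":[-0.046,-0.07,-0.065],"twist":[-9,0,0],"fingers":1},{"linear":[-0.046,-0.1,-0.09],"twist":[-12,0,0],"fingers":1},{"linear":[-0.046,-0.13,-0.115],"twist":[-16,0,0],"fingers":1},{"linear":[-0.046,-0.16,-0.14],"twist":[-20,0,0],"fingers":1},{"linear":[-0.046,-0.18,-0.165],"twist":[-24,0,0],"fingers":1},{"linear":[-0.046,-0.2,-0.19],"twist":[-27,0,0],"fingers":1}]' 20
python3 - <<'E'
from h import *
plan([-.095,0,.28])
c=viewer.camera_params('top');K=np.array(c['K']);T=np.array(c['cam_to_world'])
for u,v in((233.3,142.5),(266.7,141.7),(238.3,214.2),(272.5,210.8)):
    r=T[:3,:3]@[(u-K[0,2])/K[0,0],(v-K[1,2])/K[1,1],1]; p=T[:3,3]+r*(.006-T[2,3])/r[2]; print(p.round(3),W2S(p).round(3))
E
```

```text
time: 1.27
position: [0.3326, 0.3745, 0.2798]
tool_rot: [-1.327, 1.128, 1.327]
ft_force: [0.3, -0.1, 0.4]
grip_width: 0.474
t 1.2667 sta [-0.2235  0.3558  0.2798] tool [-3.000e-04 -1.270e-01 -3.563e-01] twist [0.2 0.  0. ] F [ 0.29 -0.08  0.38]
[0.75  0.14  0.006] [0.152 0.059 0.006]
[0.761 0.011 0.006] [ 0.142 -0.07   0.006]
[0.47  0.101 0.006] [-0.13   0.064  0.006]
[ 0.491 -0.026  0.006] [-0.13  -0.064  0.006]
```

```bash
python3 -m creep '[{"linear":[0,-0.013,-0.036],"twist":[0,0,0],"fingers":1},{"linear":[0,-0.026,-0.072],"twist":[0,0,0],"fingers":1},{"linear":[0,-0.039,-0.108],"twist":[0,0,0],"fingers":1},{"linear":[0,-0.052,-0.144],"twist":[0,0,0],"fingers":1},{"linear":[0,-0.065,-0.18],"twist":[0,0,0],"fingers":1},{"linear":[0,-0.078,-0.216],"twist":[0,0,0],"fingers":1},{"linear":[0,-0.091,-0.252],"twist":[0,0,0],"fingers":1},{"linear":[0,-0.1,-0.28],"twist":[0,0,0],"fingers":1}]'
python3 - <<'E'
from h import *
plan([-.1,0,.185])
E
```

```text
time: 1.93
position: [0.476, 0.1125, 0.2801]
tool_rot: [-1.325, 1.13, 1.322]
ft_force: [0.7, 0.5, 0.4]
grip_width: 0.006
t 1.9333 sta [-0.1229  0.0746  0.2801] tool [ 0.0951 -0.0228 -0.0746] twist [-0.  -0.   0.1] F [0.65 0.48 0.37]
```

```bash
python3 -m creep '[{"linear":[0,0,-0.03],"twist":[0,0,0],"fingers":1},{"linear":[0.015,-0.005,-0.06],"twist":[0,0,0],"fingers":1},{"linear":[0.04,-0.01,-0.075],"twist":[0,0,0],"fingers":1},{"linear":[0.07,-0.015,-0.075],"twist":[0,0,0],"fingers":1},{"linear":[0.093,-0.02,-0.075],"twist":[0,0,0],"fingers":1},{"linear":[0.093,-0.023,-0.075],"twist":[0,0,0],"fingers":1}]'
python3 - <<'E'
from h import *
plan([-.06,0,.187])
snap('top','top1');snap('scene','scene1')
for c in('scene','top'):
  s=cv2.imread(f'pics/{c}1.png'); b=s[130:260,190:320]; cv2.imwrite(f'pics/{c}1c.png',cv2.resize(b,None,fx=4,fy=4,interpolation=cv2.INTER_CUBIC))
E
```

```text
time: 2.43
position: [0.5065, 0.0447, 0.1822]
tool_rot: [-1.322, 1.137, 1.33]
ft_force: [-0.6, 0.3, 0.8]
grip_width: 0.008
t 2.4333 sta [-0.1033  0.0029  0.1822] tool [-0.0052 -0.0432 -0.003 ] twist [ 0.1 -0.  -0.4] F [-0.56  0.27  0.78]
```

View pics/scene1c.png

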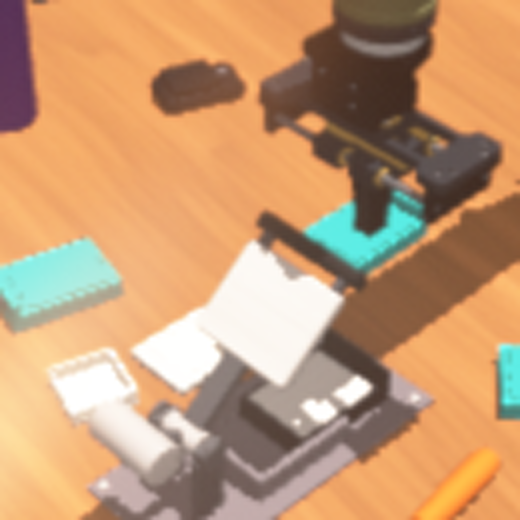

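View pics/top1c.png

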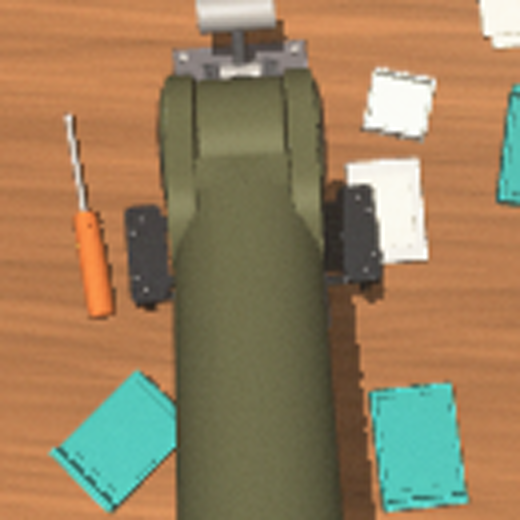

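Run:
```python
from h import *
np.set_printoptions(precision=3,suppress=True,linewidth=160)
P=cloud('top',np.load('/tmp/top1.npy'));Q=cloud('scene',np.load('/tmp/scene1.npy'))
for v in range(146,200,6): print(v,W2S(P[v,250]).round(3))
S=(Q-O)@Rs
for lo in np.arange(.2,.6,.03):
    m=(S[...,2]>lo)&(S[...,2]<lo+.03)&(abs(S[...,1])<.12)&(S[...,0]>-.25)&(S[...,0]<.3)
    if m.sum()>3: print(round(lo,2),'x',S[m][:,0].min().round(3),S[m][:,0].max().round(3),m.sum())
```

```text
146 [ 0.106 -0.004  0.078]
152 [-0.078 -0.     0.571]
158 [-0.094  0.001  0.58 ]
164 [-0.107  0.002  0.578]
170 [-0.125  0.004  0.591]
176 [-0.139  0.005  0.596]
182 [-0.153  0.006  0.599]
188 [-0.168  0.007  0.608]
194 [-0.182  0.008  0.612]
0.2 x -0.109 -0.087 54
0.23 x -0.138 -0.06 218
0.26 x -0.137 -0.06 785
0.29 x -0.127 -0.074 233
0.32 x -0.124 -0.062 165
0.35 x -0.127 -0.061 239
0.38 x -0.129 -0.06 243
0.41 x -0.118 -0.062 235
0.44 x -0.119 -0.061 275
0.47 x -0.117 -0.058 263
0.5 x -0.16 -0.055 377
0.53 x -0.208 -0.05 630
0.56 x -0.249 -0.057 1001
0.59 x -0.25 -0.101 793
```

View pics/scene1.png

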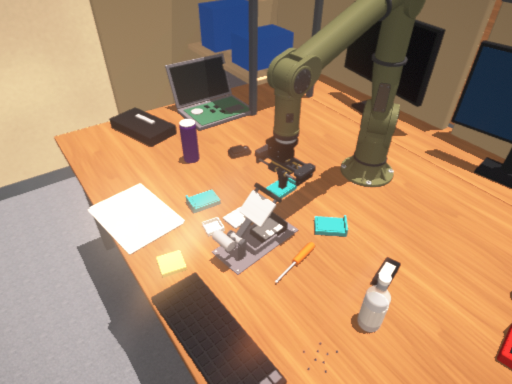

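```bash
python3 -m creep '[{"linear":[-0.004,-0.02,-0.003],"twist":[0,0,0],"fingers":1},{"linear":[-0.004,-0.038,-0.003],"twist":[0,0,0],"fingers":1},{"linear":[-0.005,-0.048,-0.003],"twist":[0,0,0],"fingers":1},{"linear":[-0.009,-0.053,-0.003],"twist":[0,0,0],"fingers":1},{"linear":[-0.014,-0.059,-0.003],"twist":[0,0,0],"fingers":1},{"linear":[-0.02,-0.065,-0.003],"twist":[0,0,0],"fingers":1},{"linear":[-0.026,-0.072,-0.003],"twist":[0,0,0],"fingers":1},{"linear":[-0.027,-0.074,-0.003],"twist":[0,0,0],"fingers":1}]'
python3 - <<'E'
from h import *
plan([-.006,0,.227])
snap('scene','scene2')
s=cv2.imread(f'pics/scene2.png'); b=s[130:260,190:320]; cv2.imwrite(f'pics/scene2c.png',cv2.resize(b,None,fx=4,fy=4,interpolation=cv2.INTER_CUBIC))
E
```

```text
time: 3.2
position: [0.5843, 0.0549, 0.2165]
tool_rot: [-1.327, 1.126, 1.324]
ft_force: [-2.2, -0.4, 0.6]
grip_width: 0.0
t 3.2 sta [-0.0249  0.0008  0.2165] tool [-0.0104 -0.019  -0.0009] twist [0.2 0.  0.2] F [-2.17 -0.36  0.64]
```

View pics/scene2c.png

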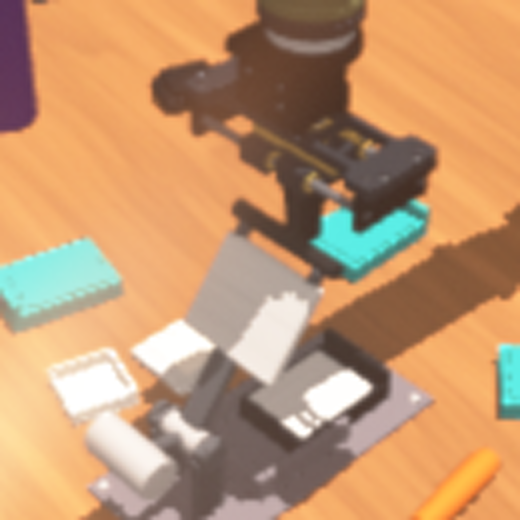

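```bash
python3 -m creep '[{"linear":[-0.007,-0.01,0],"twist":[0,0,0],"fingers":1},{"linear":[-0.013,-0.02,0],"twist":[0,0,0],"fingers":1},{"linear":[-0.018,-0.03,0],"twist":[0,0,0],"fingers":1},{"linear":[-0.022,-0.04,0],"twist":[0,0,0],"fingers":1},{"linear":[-0.025,-0.05,0],"twist":[0,0,0],"fingers":1},{"linear":[-0.028,-0.06,0],"twist":[0,0,0],"fingers":1},{"linear":[-0.03,-0.07,0],"twist":[0,0,0],"fingers":1},{"linear":[-0.032,-0.078,0],"twist":[0,0,0],"fingers":1}]'
python3 - <<'E'
from h import *
plan([-.006,0,.227])
snap('scene','scene3')
s=cv2.imread(f'pics/scene3.png'); b=s[130:260,190:320]; cv2.imwrite(f'pics/scene3c.png',cv2.resize(b,None,fx=4,fy=4,interpolation=cv2.INTER_CUBIC))
E
```

```text
time: 3.92
position: [0.6605, 0.0673, 0.246]
tool_rot: [-1.327, 1.128, 1.325]
ft_force: [-0.1, 0.0, -0.2]
grip_width: 0.004
t 3.9167 sta [0.0523 0.0011 0.246 ] tool [ 0.0189  0.0584 -0.001 ] twist [0.2 0.  0.1] F [-0.14  0.02 -0.21]
```

View pics/scene3c.png

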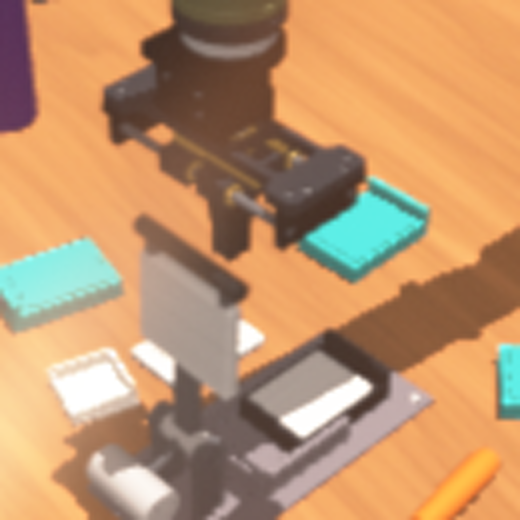

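```bash
python3 -m creep '[{"linear":[0,0.015,0],"twist":[0,0,0],"fingers":1},{"linear":[0,0.04,0],"twist":[0,0,0],"fingers":1},{"linear":[0,0.07,0],"twist":[0,0,0],"fingers":0},{"linear":[0,0.1,0],"twist":[0,0,0],"fingers":0},{"linear":[0,0.13,0],"twist":[0,0,0],"fingers":0},{"linear":[0,0.16,0],"twist":[0,0,0],"fingers":0},{"linear":[0,0.185,0],"twist":[0,0,0],"fingers":0},{"linear":[0,0.195,0],"twist":[0,0,0],"fingers":0}]'
python3 - <<'E'
from h import *
snap('scene','scene4')
s=cv2.imread(f'pics/scene4.png'); b=s[130:260,190:320]; cv2.imwrite(f'pics/scene4c.png',cv2.resize(b,None,fx=4,fy=4,interpolation=cv2.INTER_CUBIC))
for l in('caddy','bay_mouth','lamp_hinge','push_bar'):
  for r in nets.place_of('scene',l): print(l,W2S(r['centre']).round(3),r['conf'])
plan([-.14,0,.026])
E
```

```text
time: 4.63
position: [0.4644, 0.0353, 0.2457]
tool_rot: [-1.325, 1.128, 1.327]
ft_force: [-0.8, 0.4, 0.2]
grip_width: 0.372
caddy [-0.045  0.002  0.006] 0.82
caddy [-0.22   0.14   0.001] 0.77
caddy [ 0.015 -0.281  0.002] 0.74
caddy [-0.249 -0.129 -0.   ] 0.57
bay_mouth [-0.04   0.001  0.008] 0.88
bay_mouth [-0.312 -0.439 -0.003] 0.62
lamp_hinge [ 0.102 -0.003  0.08 ] 0.66
push_bar [ 0.135 -0.004  0.249] 0.63
t 4.8833 sta [-0.1423  0.0003  0.2459] tool [ 0.2199 -0.002  -0.0003] twist [ 0.1 -0.   0.1] F [-0.15  0.29  1.18]
```

View pics/scene4c.png

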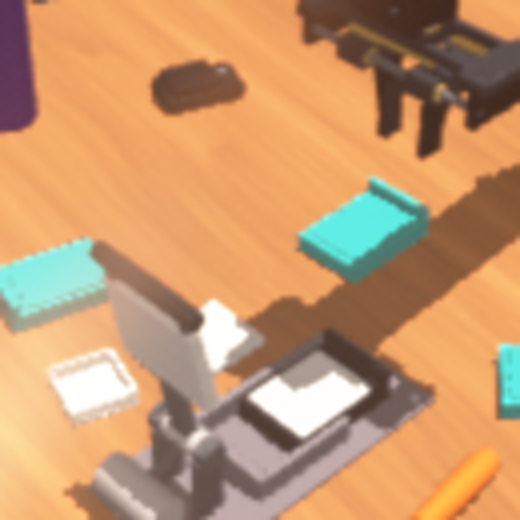

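```bash
python3 -m creep '[{"linear":[0.02,0,0],"twist":[0,0,0],"fingers":0},{"linear":[0.055,0,0],"twist":[0,0,0],"fingers":0},{"linear":[0.09,0,0],"twist":[0,0,0],"fingers":0},{"linear":[0.125,0,0],"twist":[0,0,0],"fingers":0},{"linear":[0.16,0,0],"twist":[0,0,0],"fingers":0},{"linear":[0.19,0,0],"twist":[0,0,0],"fingers":0},{"linear":[0.21,0,0],"twist":[0,0,0],"fingers":0},{"linear":[0.219,0,0],"twist":[0,0,0],"fingers":0}]'
python3 - <<'E'
from h import *
plan([-.065,0,.026])
snap('scene','scene5')
s=cv2.imread(f'pics/scene5.png'); b=s[130:260,190:320]; cv2.imwrite(f'pics/scene5c.png',cv2.resize(b,None,fx=4,fy=4,interpolation=cv2.INTER_CUBIC))
E
```

```text
time: 5.55
position: [0.4659, 0.035, 0.0231]
tool_rot: [-1.325, 1.135, 1.328]
ft_force: [-0.5, 0.2, 0.2]
grip_width: 0.498
t 5.55 sta [-0.1449 -0.0003  0.0231] tool [-0.0033 -0.0799  0.0001] twist [ 0.1 -0.1 -0.3] F [-0.47  0.23  0.22]
```

View pics/scene5c.png

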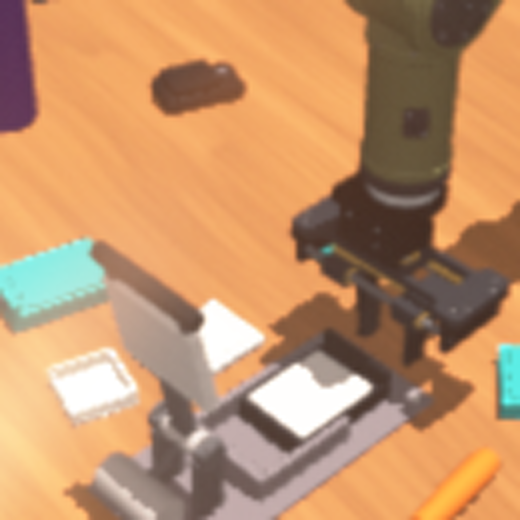

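```bash
python3 -m creep '[{"linear":[-0.003,-0.015,0],"twist":[0,0,0],"fingers":0},{"linear":[-0.003,-0.028,0],"twist":[0,0,0],"fingers":0},{"linear":[-0.003,-0.034,0],"twist":[0,0,0],"fingers":0},{"linear":[-0.003,-0.04,0],"twist":[0,0,0],"fingers":0},{"linear":[-0.003,-0.046,0],"twist":[0,0,0],"fingers":0},{"linear":[-0.003,-0.052,0],"twist":[0,0,0],"fingers":0},{"linear":[-0.003,-0.058,0],"twist":[0,0,0],"fingers":0},{"linear":[-0.003,-0.063,0],"twist":[0,0,0],"fingers":0}]'
python3 - <<'E'
from h import *
plan([-.065,0,.026])
snap('scene','scene6')
s=cv2.imread(f'pics/scene6.png'); b=s[130:260,190:320]; cv2.imwrite(f'pics/scene6c.png',cv2.resize(b,None,fx=4,fy=4,interpolation=cv2.INTER_CUBIC))
for r in nets.place_of('scene','caddy'): print(W2S(r['centre']).round(3),r['conf'])
E
```

```text
time: 6.27
position: [0.5299, 0.0456, 0.0297]
tool_rot: [-1.326, 1.13, 1.325]
ft_force: [-3.3, -0.5, 2.3]
grip_width: 0.5
t 6.2667 sta [-0.08    0.0001  0.0297] tool [ 0.0037 -0.015  -0.0001] twist [ 0.1 -0.  -0. ] F [-3.29 -0.53  2.34]
[-0.218  0.138  0.002] 0.95
[-0.013  0.004  0.002] 0.88
[ 0.017 -0.28   0.002] 0.79
[-0.028 -0.125 -0.003] 0.72
[-0.249 -0.132 -0.001] 0.57
```

View pics/scene6c.png

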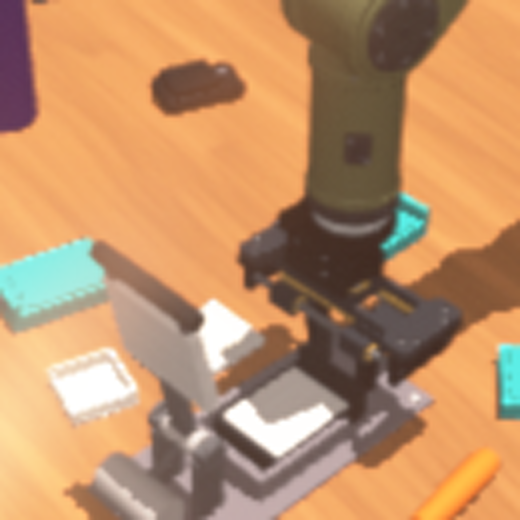

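```bash
python3 -m creep '[{"linear":[0,-0.004,0],"twist":[0,0,0],"fingers":0},{"linear":[0,-0.007,0],"twist":[0,0,0],"fingers":0},{"linear":[0,-0.01,0],"twist":[0,0,0],"fingers":0},{"linear":[0,-0.01,0],"twist":[0,0,0],"fingers":0}]'
python3 -m creep '[{"linear":[0,-0.002,0],"twist":[0,0,0],"fingers":0},{"linear":[0,-0.004,0],"twist":[0,0,0],"fingers":0}]'
python3 - <<'E'
from h import *
plan([-.065,0,.026])
E
```

```text
time: 6.7
position: [0.5402, 0.0476, 0.0296]
tool_rot: [-1.326, 1.129, 1.325]
ft_force: [1.3, 0.4, 0.4]
grip_width: 0.499
time: 6.87
position: [0.5431, 0.0479, 0.0295]
tool_rot: [-1.325, 1.13, 1.326]
ft_force: [-2.0, -0.6, 0.9]
grip_width: 0.499
t 6.8667 sta [-0.0666  0.0003  0.0295] tool [ 0.0035 -0.0016 -0.0004] twist [ 0.1  0.  -0. ] F [-2.01 -0.63  0.91]
```

```bash
python3 -m creep '[{"linear":[0,-0.001,0],"twist":[0,0,0],"fingers":0},{"linear":[0,-0.002,0],"twist":[0,0,0],"fingers":0}]'
python3 -m creep '[{"linear":[0,-0.001,0],"twist":[0,0,0],"fingers":0},{"linear":[0,-0.002,0],"twist":[0,0,0],"fingers":0}]'
python3 - <<'E'
from h import *
plan([-.065,0,.026])
snap('scene','scene7')
s=cv2.imread(f'pics/scene7.png'); b=s[170:260,200:310]; cv2.imwrite(f'pics/scene7c.png',cv2.resize(b,None,fx=6,fy=6,interpolation=cv2.INTER_CUBIC))
for l in('caddy','bay_mouth'):
  for r in nets.place_of('scene',l): print(l,W2S(r['centre']).round(3),r['conf'])
E
```

```text
time: 7.03
position: [0.5435, 0.048, 0.0293]
tool_rot: [-1.323, 1.133, 1.329]
ft_force: [-9.0, -1.9, 6.4]
grip_width: 0.501
time: 7.2
position: [0.5435, 0.0481, 0.029]
tool_rot: [-1.321, 1.136, 1.332]
ft_force: [-13.2, -2.1, 10.2]
grip_width: 0.5
t 7.2 sta [-0.0662  0.0004  0.029 ] tool [ 0.003  -0.0013 -0.0004] twist [ 0.1  0.1 -0.5] F [-13.18  -2.11  10.25]
caddy [-0.004  0.002  0.007] 0.92
caddy [ 0.015 -0.281  0.001] 0.7
caddy [-0.25  -0.13   0.001] 0.49
bay_mouth [-0.04  -0.     0.007] 0.94
```

View pics/scene7c.png

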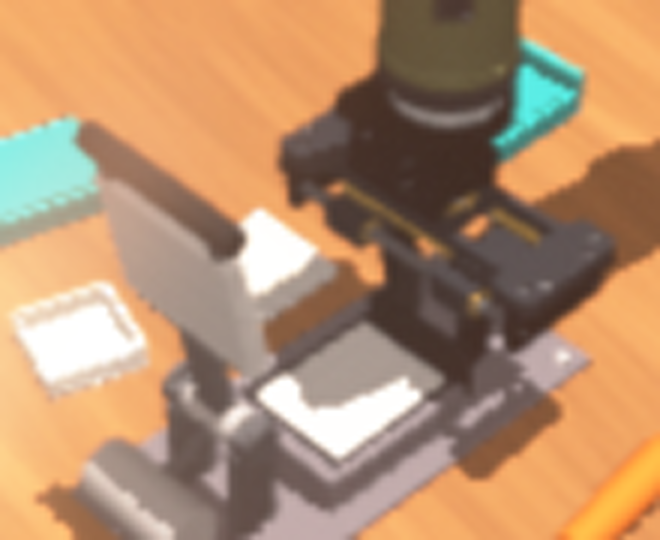

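```bash
python3 -m creep '[{"linear":[0,0.004,0],"twist":[0,0,0],"fingers":0},{"linear":[0,0.012,0],"twist":[0,0,0],"fingers":0},{"linear":[0,0.03,0],"twist":[0,0,0],"fingers":0},{"linear":[0,0.05,0],"twist":[0,0,0],"fingers":0},{"linear":[-0.03,0.07,0],"twist":[0,0,0],"fingers":0},{"linear":[-0.065,0.07,0],"twist":[0,0,0],"fingers":0},{"linear":[-0.1,0.07,0],"twist":[0,0,0],"fingers":0},{"linear":[-0.13,0.07,0],"twist":[0,0,0],"fingers":0}]'
python3 - <<'E'
from h import *
plan([-.2,0,.26])
snap('scene','scene8');snap('top','top8')
s=cv2.imread(f'pics/scene8.png'); b=s[170:260,200:310]; cv2.imwrite(f'pics/scene8c.png',cv2.resize(b,None,fx=6,fy=6,interpolation=cv2.INTER_CUBIC))
for l in('caddy','bay_mouth','push_bar'):
  for c in('scene','top'):
   for r in nets.place_of(c,l): print(l,c,W2S(r['centre']).round(3),r['conf'])
E
```

```text
time: 8.02
position: [0.4786, 0.0377, 0.1621]
tool_rot: [-1.326, 1.126, 1.324]
ft_force: [0.7, 0.1, -0.4]
grip_width: 0.502
t 8.0167 sta [-0.1319  0.0003  0.1621] tool [-0.0982  0.0677 -0.0001] twist [0.1 0.1 0.2] F [ 0.66  0.07 -0.38]
caddy scene [ 0.013 -0.28   0.   ] 0.98
caddy scene [-0.248 -0.128  0.002] 0.92
caddy scene [-0.001  0.004  0.007] 0.64
caddy top [-0.253 -0.131  0.002] 0.92
caddy top [-0.217  0.136  0.001] 0.91
caddy top [ 0.016 -0.28  -0.002] 0.61
bay_mouth scene [-0.041  0.001  0.008] 0.82
bay_mouth top [-0.165  0.388 -0.002] 0.68
push_bar scene [ 0.131 -0.003  0.245] 0.76
push_bar top [ 0.131 -0.001  0.249] 0.94
```

View pics/scene8c.png

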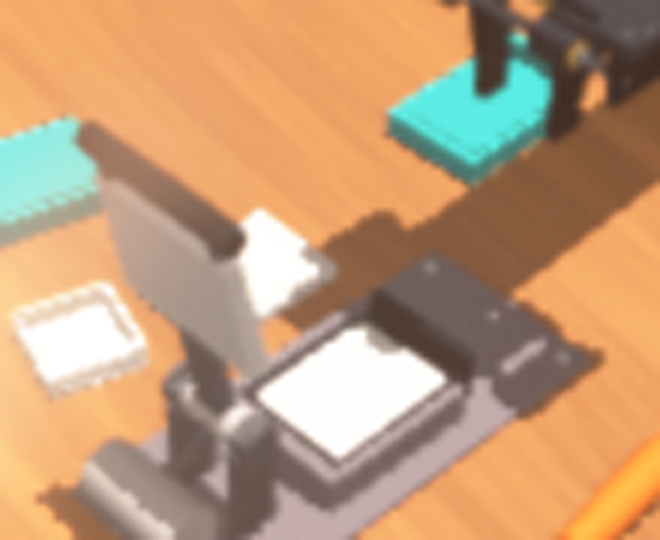

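View pics/top8.png

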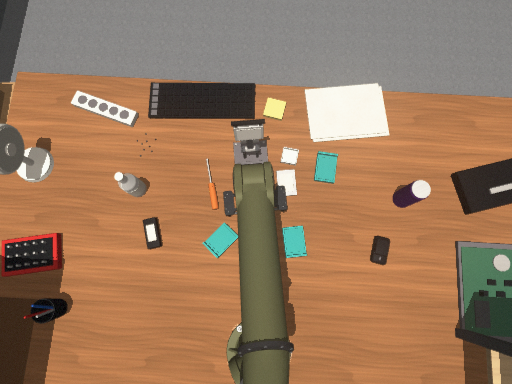

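```bash
python3 -m creep '[{"linear":[-0.03,0.01,0],"twist":[0,0,0],"fingers":0},{"linear":[-0.05,0.02,0],"twist":[0,0,0],"fingers":0},{"linear":[-0.05,0.02,0],"twist":[0,0,0],"fingers":0},{"linear":[-0.05,0.02,0],"twist":[0,0,0],"fingers":0},{"linear":[-0.05,0.02,0],"twist":[0,0,0],"fingers":0}]'
python3 - <<'E'
from h import *
print(readout.get_state()['ft_force'].round(2)); print(job.close_job())
E
```

```text
time: 8.83
position: [0.458, 0.0343, 0.2083]
tool_rot: [-1.325, 1.131, 1.327]
ft_force: [-0.5, -0.3, 0.0]
grip_width: 0.503
[-0.46 -0.31  0.04]
the job is handed in; nothing more can be done
None
```

Both steps are done and the job is handed in at about 8.8 s. Handing in reports no verdict, so success rests on my own checks.

**Lamp:** I pushed it up by the bar with the closed fingers, past balance, and it went on by itself to the rear stop. After the push, both cameras put the bar at about (131, −2, 247) mm in the station's frame. The rear stop should put it at (130, 0, 247).

**Caddy:** I slid it flat with the half-open fingers against the bezel until it met the stop. There the push force rose sharply to about 13 N with no further motion. That is above the 1 to 4 N given for sliding, and the upward force on the tool was about 10 N at the same moment. The scene camera then placed the caddy at x ≈ −1 mm, z ≈ 7 mm, flat, against a home of 0 and 6 mm.

**Checks that disagreed or were missing:**
- A scene-camera reading while the fingers were still pressing gave x = −4 mm, which is within that network's error.
- The top camera could not see the caddy at the end because the arm hid it, so its final position rests on the scene camera alone.
- The top camera also reported the bay mouth in a wrong place; I ignored that.

**Everything else:** In the last top picture no bystander or turquoise look-alike appears to have moved. The hand ended clear, about 0.2 m above the desk, with a wrist force of about 0.5 N, which is noise level.

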